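Snap a price sign into its holder and tug-test it

ROBOT

A 7-joint arm with a two-finger parallel gripper is mounted at the origin on the work surface. World frame = base frame: x ahead of the robot, y to its left, z up, the work surface at z = 0. Lengths are in mm, angles in rad, forces in N, time in s.
With the tool pointing down it reaches from about 400 to 875 mm from the base axis. Payload 4.4 kg.
Tool frame: the origin (TCP) lies at the very end of the fingers, on their centre line; the grasp point (between the pads) lies 19 mm behind it; z points along the fingers, y is the direction in which the jaws open and shut (so a half turn about z gives the same grasp; the last joint's range is limited). The gripper opens to 85 mm and grips with 20 to 120 N. Pads are 22 mm wide; open, the fingers measure 114 mm over their backs; the gripper's body (76 mm by 85 mm) begins 54 mm behind the grasp point. The pads swing forward as they close: fully open they stand 13 mm farther back than shut.
Start: joints at [1.182, 0.628, 0.038, 1.517, -0.027, 0.996, -0.02], TCP at [206.223, -616.433, 231.313] pointing down, gripper open.
Joint ranges: [-3.06, 3.06], [-0.37, 2.12], [-1.25, 1.32], [0.18, 2.47], [-1.1, 4.24], [0.23, 1.98], [-2.94, 2.94]. Speed limits (rad/s): [2.57, 2.57, 3.14, 3.14, 3.14, 3.14, 3.14].

INTERFACE

Orientations are given as [roll, pitch, yaw] about the fixed x, y, z axes, in that order (R = Rz(yaw) Ry(pitch) Rx(roll)).
In Python, from cell import ctrl gives the robot as it stands.
- The arm moves only by the shell command python3 -m pendant 'ROWS'. ROWS is JSON, a list of rows, each a list of 7 numbers: the shift along the world's x, y, z in m, then the turn, a rotation vector about the world's x, y, z in rad, then the opening, from -1 (shut) to 1 (fully open). A call has 1 to 8 rows; each row is the pose to reach, as a shift and turn from the pose commanded when the call began; what a row does not reach only later rows make up. A row lasts 1/10 s, in which the tool goes at most 50 mm and 8.59 degrees, less where a joint would pass 70% of its speed; a pose out of reach is approached as far as the arm can. A call with a gripper value outside its range is refused whole. The fingers move at their own pace and stop on an object; the grip force is fixed at half the most. Time passes only in rows, so rows that repeat a pose let the fingers close. It gives the time, the measured TCP pose, the force and the opening at its end, in the units of the state.
- ctrl.read_state(): the state, without advancing time (a new reading comes with each control period).
- ctrl.get_image(name): name is "scene" or "top" or "wrist"; returns the picture (420x560x3 uint8, blue, green, red); there is no depth.
- ctrl.get_calibration(name): a dict with "fx", "fy", "cx", "cy" (pixels), "R" (3x3) and "t" (3): a world point X has camera coordinates R X + t. Camera axes: x right, y down, z forward; pixel columns grow to the right and rows downward; lengths in mm; the calibration is good to about 2 mm. The wrist camera is an equidistant fisheye: a pixel r from the principal point sees the ray r / f radians off the axis. A picture is of the moment at which its call begins: read the wrist's pose just before it. get_calibration takes no time and is no camera call; for the wrist camera it gives the pose at the moment of the call.
- ctrl.finish_job(): hands the job in, once; it reports no verdict.
The state is a dict: "clock": time; "qpos": joint angles; "qd": joint speeds; "tau": joint torques, N m; "eef_pos": TCP position; "tool_rot": TCP orientation; "force": force on the tool from outside, world axes, zero at the start; "torque": the same for the moment, N m; "width": finger opening in mm.
Only numpy, scipy, OpenCV 4.12 (cv2) and the standard library are available. Lean on these libraries where they do the work, as an engineer would, in place of code of your own. Each camera call takes 0.05 s, during which the arm holds its last target. There are 200 camera calls.

TASK

Take the yellow price sign out of its wooden stand and press it into the empty green holder until it snaps in with its collar down on the holder, without ramming it. Then, still gripping it, tug it straight up with a steady pull of about 12 newtons for about a second to prove that the catches hold it (never pull as hard as 20), and let go, leaving the sign standing in the holder. Leave everything else on the counter where it is.

Things in the scene. Friction and masses are not known exactly. Their poses are not given: they have to be found in the camera images.
- yellow_sign: The yellow blank price sign, loose, 65 to 125 g, standing upright in a plain wooden stand. Origin: centre of the underside of its white collar (26 (x) x 38 (y) x 6 mm high). z up, x through the board's thickness, y along its width; a half turn about z makes no difference.
- yellow_sign_top (a point): Middle of the top edge of the sign's yellow board, 78 mm above the sign's origin. The board is 10 (x) x 80 (y) mm and reaches from here 60 mm down: pinch it across its 10 mm thickness from above, firmly (40 N or more).
- yellow_sign_tip (a point): Lower end of the sign's white stem, 40 mm below the sign's origin. The stem is 10 (x) x 22 (y) mm; its last 12 mm narrow along y to 11 mm. 10 to 22 mm below the origin both narrow ends have a notch 4.5 mm deep for the catches.
- yellow_stand: Fixed wooden block, 54 (x) x 76 (y) x 48 mm high, in whose open slot (16 x 28 mm) the yellow sign stands loosely, its collar resting on the top; lift the sign 40 mm and more straight up to draw it. Origin: centre of its underside.
- holder: Fixed empty sign holder: green block 40 (x) x 64 (y) x 50 mm high on a steel foot plate 64 (x) x 50 (y) mm, with a white-lined slot in its top and an orange tab at each end. Origin: centre of its underside; z up, x across the slot, y along it.
- holder_mouth (a point): Centre of the holder's slot at its top face, 50 mm above the counter, axes as the holder's. Slot 12.4 (x) x 24.4 (y) mm, open down to the counter, its mouth flared to 18.4 x 30.4 mm in the top 6 mm. The sign goes in with its x along the holder's x (or opposite). Home: sign's origin at this point, collar on the top face; there the push rises steeply.
- catch_set: Fixed steel guides on the holder's ends with the two spring catches (orange, with the tabs). Origin: on the slot's axis at its mouth; the noses lie 16 to 20 mm below, or up to 3 mm higher: they are clamped at a different height each time. Passing them takes some 6 to 13 N, first met about 20 mm before home, then less, until they snap into the stem's notches 2 to 5 mm before home.
- holder_catches (a point): Lowest place of the middle between the catches, on the slot's axis 18 mm below its mouth. Snapped in, the sign has 2 to 5 mm of free play upward from home; then the catches hold it stiffly (0.1 mm more lift: 1 N or more). Not snapped in, it comes out again. The slot is close and rigid: let the sign yield sideways to its walls while pressing and tugging, or it jams.
- taken_holder: Second fixed holder, as the first but without tabs; a red sign of the same size is fixed in it (its board reaches 128 mm above the counter). Leave it alone. Origin: centre of its underside.
- blue_stand: Second fixed wooden stand, as the first, with the blue sign in it. Origin: centre of its underside.
- blue_sign: Blue spare sign, of the same shape, size and axes as the yellow one, standing loose in the second stand; leave it alone. Origin: centre of the underside of its collar.
- jar_gold: Clear jar with orange label and brass cap, 72 mm across, 150 mm high. Loose bystander; leave it where it stands. Origin: centre of its underside.
- jar_dark: Clear jar with brown label and white cap, 72 mm across, 150 mm high. Loose bystander; leave it where it stands. Origin: centre of its underside.
- tin: Tin with green label, 68 mm across, 90 mm high. Loose bystander; leave it where it stands. Origin: centre of its underside.
- weight: Brass scale weight with a knob, 38 mm across, 47 mm high. Loose bystander; leave it where it stands. Origin: centre of its underside.
- scoop: Red plastic scoop, 150 mm long, 45 mm wide, 26 mm high, lying flat, its round handle to -x. Loose bystander; leave it where it lies. Origin: on the counter between handle and bowl.
- basket: Dark wooden bowl, 110 mm across, 45 mm high. Loose bystander; leave it where it stands. Origin: centre of its underside.
Mind the look-alikes: they are no part of the job. There is more than one size of the yellow_sign; the one meant has the size given above. What is shaped like the holder but turquoise is not meant.

How it is judged:
By the outcome, as a careful person would: the job done as asked, in the order asked, and still so for the second after the job is handed in, with the robot touching nothing.
It also fails if it takes over 69 s, if anything falls off the work surface, if the arm or the gripper's body presses on something with over 40 N, if the wrist force passes 120 N, or if a joint passes its speed limit or range.

## Working session

There is one attempt and no reset: what is moved stays moved. The work goes in short steps, Python scripts to look and compute and a shell command to move; the robot and the scene stay as the last step left them, time stands still between calls to the robot, and variables do not carry over. Pictures are saved under pics/ and viewed, about 8 in all and at most 12, crops included, and the job is handed in when it is done.

```bash
mkdir -p pics; ls; python3 - <<'E'
from cell import ctrl
import cv2,numpy as np
s=ctrl.read_state();print({k:np.round(v,3).tolist() for k,v in s.items()})
for n in("scene","top"):
    c=ctrl.get_calibration(n);print(n,{k:np.round(v,4).tolist() for k,v in c.items()})
    im=ctrl.get_image(n);cv2.imwrite(f"pics/{n}0_raw.png",im)
    cv2.imwrite(f"pics/{n}0.png",cv2.resize(im,(800,600),interpolation=cv2.INTER_CUBIC))
E
```

```text
pics
{'clock': 0.0, 'qpos': [1.182, 0.629, 0.038, 1.518, -0.027, 0.996, -0.02], 'qd': [-0.001, 0.001, -0.001, 0.001, -0.001, -0.0, 0.001], 'tau': [-0.0, -56.342, 1.226, -19.345, 0.011, 0.011, -0.0], 'eef_pos': [206.046, -615.795, 230.388], 'tool_rot': [-3.14, 0.0, 0.323], 'force': [-0.355, 0.261, -0.113], 'torque': [0.016, 0.031, 0.006], 'width': 84.981}
scene {'fx': 395.4678, 'fy': 395.4678, 'cx': 277.9003, 'cy': 205.832, 'R': [[-0.8721, 0.4892, 0.0011], [0.3369, 0.6021, -0.7239], [-0.3548, -0.631, -0.6899]], 't': [487.6402, -106.0894, 1059.804]}
top {'fx': 405.752, 'fy': 405.752, 'cx': 278.2851, 'cy': 211.3348, 'R': [[-0.018, -0.9998, -0.0032], [-0.9927, 0.0183, -0.1195], [0.1195, 0.001, -0.9928]], 't': [9.8446, 573.7425, 1043.8405]}
```

View pics/scene0.png

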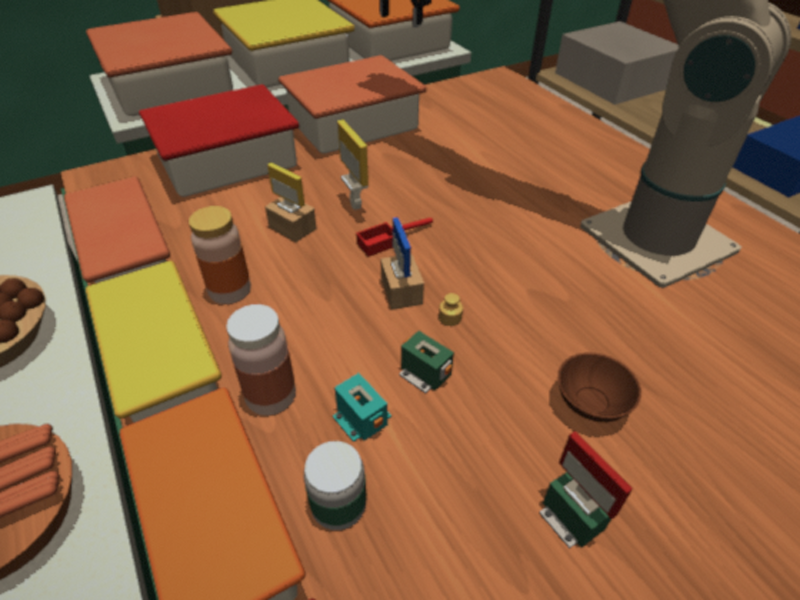

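View pics/top0.png

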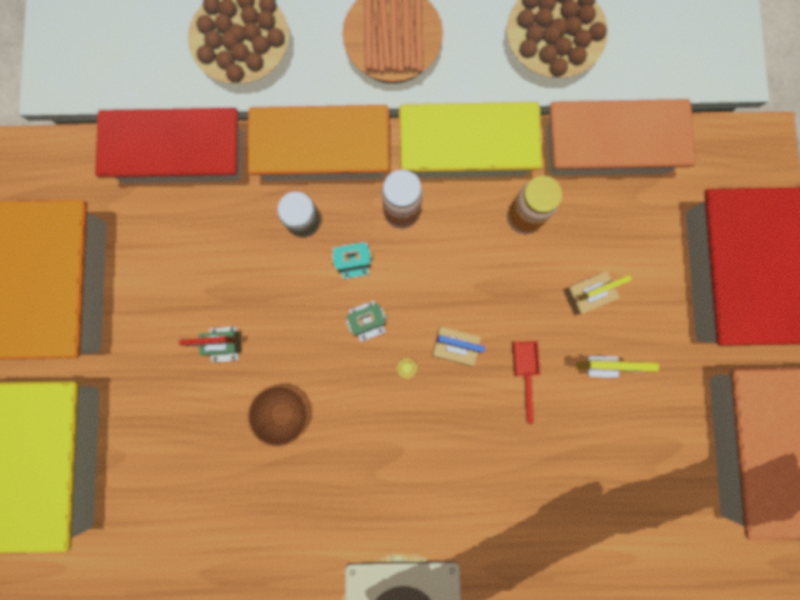

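The scene shows two yellow signs. One is in a wooden stand, at scene (288,200) and top (598,290). The other is taller and not in a wooden stand, at scene (352,165) and top (615,366). The first fits the description. For the holder, green with a slot and orange tabs at top (366,320) fits; the turquoise one at (351,259) doesn't. I'll confirm both in enlarged crops.

```bash
python3 - <<'E'
import cv2,numpy as np
t=cv2.imread("pics/top0_raw.png");s=cv2.imread("pics/scene0_raw.png")
def crop(im,x,y,w,h,k): return cv2.resize(im[y:y+h,x:x+w],(w*k,h*k),interpolation=cv2.INTER_CUBIC)
a=np.hstack([crop(t,385,180,80,60,5),crop(t,230,200,80,60,5)])   # 400x300 each
b=np.hstack([crop(s,180,110,80,60,5),crop(s,265,220,80,60,5)])
cv2.imwrite("pics/crop1.png",np.vstack([a,b]))
E
```

```text
(no output)
```

View pics/crop1.png

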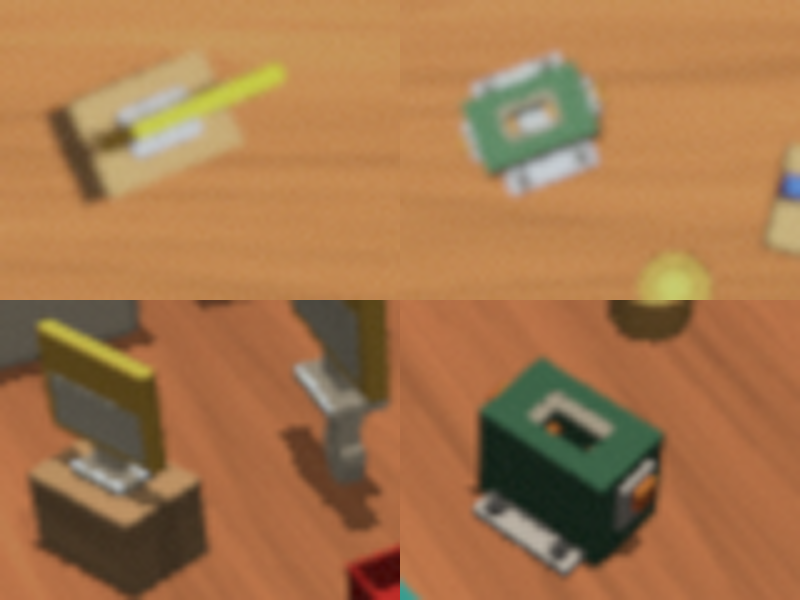

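The crop confirms both. The standard-size yellow sign is in the wooden stand, with its board top edge at crop (135,132)-(280,74). The green holder has orange catches and its slot is centred at top-crop (530,117), scene-crop (572,422).

```bash
cat > h.py <<'E'
from cell import ctrl
import cv2,numpy as np
from scipy.optimize import least_squares
from scipy.spatial.transform import Rotation as Ro
def ray(c,u,v,fish=False):
    R=np.array(c["R"]);t=np.array(c["t"])
    x=(u-c["cx"])/c["fx"];y=(v-c["cy"])/c["fy"]
    if fish:
        r=np.hypot(x,y);d=np.array([x/r*np.sin(r),y/r*np.sin(r),np.cos(r)]) if r>1e-9 else np.array([0,0,1.])
    else: d=np.array([x,y,1.])
    return -R.T@t,R.T@d
def atz(c,u,v,z,fish=False):
    o,d=ray(c,u,v,fish);return o+d*(z-o[2])/d[2]
E
python3 - <<'E'
from h import *
T=ctrl.get_calibration("top");S=ctrl.get_calibration("scene")
f=lambda x,y,x0,y0:(x0+(x+.5)/5-.5,y0+(y+.5)/5-.5)
def p(n,P):print(n,np.round(P,1))
A=[atz(T,*f(x,y,385,180),126) for x,y in((135,132),(280,74))];p("top edge T",A);d=A[1]-A[0];print(np.linalg.norm(d),np.arctan2(d[1],d[0]),np.mean(A,0))
A=[atz(S,*f(x,y-300,180,110),126) for x,y in((41,325),(152,376))];p("top edge S",A);d=A[1]-A[0];print(np.linalg.norm(d),np.arctan2(d[1],d[0]),np.mean(A,0))
A=[atz(T,*f(x,y,385,180),48) for x,y in((70,105),(203,55),(242,143),(105,198))];p("stand",np.mean(A,0));p("",A)
p("slot T",atz(T,*f(130,117,230,200),50));p("slot S",atz(S,*f(172,122,265,220),50))
a=[atz(T,*f(x,y,230,200),50) for x,y in((100,126),(155,105))];d=a[1]-a[0];print("yawT",np.arctan2(d[1],d[0]))
a=[atz(S,*f(x,y,265,220),50) for x,y in((142,60),(262,138),(202,192),(80,110))];p("corners S",a)
for i,j in((0,1),(3,2),(1,2),(0,3)):
  d=a[j]-a[i];print(np.linalg.norm(d),np.arctan2(d[1],d[0]))
p("mean",np.mean(a,0))
E
```

```text
top edge T [[ 569.9 -325.   126. ]
 [ 597.1 -397.3  126. ]]
77.23501675733465 -1.2107074495732137 [ 583.50569129 -361.15436212  126.        ]
top edge S [[ 601.2 -395.2  126. ]
 [ 570.  -322.8  126. ]]
78.83944487044485 1.976726953718526 [ 585.58421929 -358.99959505  126.        ]
stand [ 583.3 -361.5   48. ]
 [[ 594.8 -317.5   48. ]
 [ 620.1 -388.9   48. ]
 [ 573.  -406.5   48. ]
 [ 545.4 -333.1   48. ]]
slot T [542.4  59.1  50. ]
slot S [543.9  59.4  50. ]
yawT -1.2222518751332534
corners S [[537.1  24.5  50. ]
 [517.   84.1  50. ]
 [552.5  95.7  50. ]
 [573.   35.8  50. ]]
62.92499782888624 1.8959875310312424
63.31647311378548 1.9015697934822784
37.329084738240915 0.31493778725664867
37.68850265330327 0.3046733558141391
mean [544.9  60.   50. ]
```

```bash
python3 -m pendant '[[0.05,0.03,0,0,0,0.15,1],[0.09,0.06,0,0,0,0.3,1],[0.13,0.09,0,0,0,0.45,1],[0.17,0.115,0,0,0,0.6,1],[0.21,0.14,0,0,0,0.75,1],[0.25,0.17,0,0,0,0.9,1],[0.29,0.2,0,0,0,1.05,1],[0.325,0.22,0,0,0,1.2,1]]'; python3 -m pendant '[[0.02,0.015,0,0,0,0.15,1],[0.04,0.028,0,0,0,0.3,1],[0.053,0.036,0,0,0,0.43,1],[0.053,0.036,0,0,0,0.43,1],[0.053,0.036,0,0,0,0.43,1]]'
python3 - <<'E'
from h import *
s=ctrl.read_state();print({k:np.round(s[k],3).tolist() for k in("clock","qpos","eef_pos","tool_rot","force")})
c=ctrl.get_calibration("wrist");im=ctrl.get_image("wrist");cv2.imwrite("pics/w1_raw.png",im)
np.save("w1.npy",c,allow_pickle=True);print(c)
cv2.imwrite("pics/w1.png",cv2.resize(im,(800,600),interpolation=cv2.INTER_CUBIC))
E
```

```text
clock: 0.9
eef_pos: [533.2, -393.4, 231.1]
tool_rot: [-3.141, -0.001, 1.531]
force: [1.6, -0.5, -0.2]
width: 85.4
clock: 1.4
eef_pos: [583.3, -360.9, 230.7]
tool_rot: [-3.14, -0.001, 1.95]
force: [-0.8, -0.8, -0.6]
width: 85.3
{'clock': 1.4, 'qpos': [0.726, 0.71, -0.394, 1.395, 0.286, 1.095, 0.665], 'eef_pos': [583.349, -360.874, 230.661], 'tool_rot': [-3.14, -0.001, 1.95], 'force': [-0.842, -0.814, -0.618]}
{'fx': 325.19226210127806, 'fy': 325.19226210127806, 'cx': 278.7482430715712, 'cy': 211.12504103205046, 'R': array([[ 0.92952511,  0.36875641, -0.00133734],
       [ 0.34902669, -0.87861037,  0.32592053],
       [ 0.11901029, -0.30341808, -0.94539622]]), 't': array([-408.7515049 , -562.15030453,  200.81180907])}
```

View pics/w1.png

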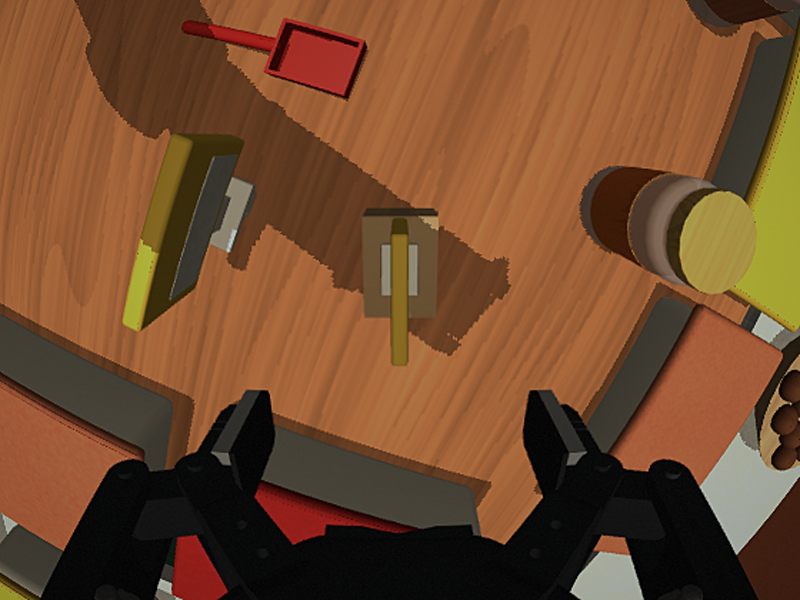

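The wrist view shows the board's top edge from (401,234) to (400,365), both in 800x600 pixels. The stand's top corners are about (363,215), (438,215), (437,318) and (365,317). The decoy sign is at (190,230), well clear.

```bash
python3 - <<'E'
from h import *
c=np.load("w1.npy",allow_pickle=True).item()
g=lambda x,y,z:atz(c,(x+.5)*.7-.5,(y+.5)*.7-.5,z,True)
a=[g(400.5,234,126),g(399.5,365,126)];d=a[0]-a[1];print(np.round(a,1),np.linalg.norm(d),np.arctan2(d[1],d[0]),np.mean(a,0))
a=np.array([g(363,215.5,48),g(438,215.5,48),g(437,318,48),g(365,317,48)]);print(a.round(1),a.mean(0))
for i,j in((3,0),(2,1),(0,1),(3,2)):
  d=a[j]-a[i];print(np.linalg.norm(d),np.arctan2(d[1],d[0]))
im=cv2.imread("pics/w1_raw.png");hsv=cv2.cvtColor(im,cv2.COLOR_BGR2HSV)
m=cv2.inRange(hsv,(20,120,90),(32,255,255))[150:270,250:310]
ys,xs=np.nonzero(m);
for y in range(0,120,10):
  r=xs[ys==y]; 
  if len(r):print(y+150,r.min()+250,r.max()+250)
E
```

```text
[[ 570.1 -325.1  126. ]
 [ 598.5 -398.   126. ]] 78.2114888173374 1.9423391945071795 [ 584.285151   -361.51640114  126.        ]
[[ 546.3 -335.9   48. ]
 [ 595.3 -316.4   48. ]
 [ 624.7 -387.7   48. ]
 [ 574.3 -406.8   48. ]] [ 585.13444508 -361.69701644   48.        ]
76.2497145594594 1.9469403819728093
77.07934218744127 1.9624953134995062
52.76132435922407 0.3784274694360833
53.96464030972612 0.36317543956465853
170 274 285
180 274 285
190 274 284
200 274 285
210 274 284
220 274 284
230 274 284
240 274 284
250 275 284
```

```bash
python3 -m pendant '[[0,0,-0.04,0,0,0,0],[0,-0.0005,-0.08,0,0,0,0],[0,-0.0005,-0.115,0,0,0,0],[0,-0.0005,-0.135,0,0,0,0],[0,-0.0005,-0.145,0,0,0,0],[0,-0.0005,-0.145,0,0,0,0]]'; python3 -m pendant '[[0,0,0,0,0,0,-1],[0,0,0,0,0,0,-1],[0,0,0,0,0,0,-1],[0,0,0,0,0,0,-1],[0,0,0,0,0,0,-1],[0,0,0,0,0,0,-1],[0,0,0,0,0,0,-1]]'
python3 - <<'E'
from h import *
s=ctrl.read_state();print({k:np.round(s[k],3).tolist() for k in("clock","eef_pos","tool_rot","force","torque","width")})
E
```

```text
clock: 2.05
eef_pos: [582.6, -361.6, 85.1]
tool_rot: [-3.139, -0.001, 1.95]
force: [-0.8, 1.0, -0.4]
width: 42.7
clock: 2.75
eef_pos: [585.1, -361.6, 88.0]
tool_rot: [3.14, 0.002, 1.952]
force: [-1.7, 0.4, 6.5]
width: 9.4
{'clock': 2.75, 'eef_pos': [585.057, -361.562, 87.963], 'tool_rot': [3.14, 0.002, 1.952], 'force': [-1.664, 0.405, 6.509], 'torque': [0.006, 0.217, -0.031], 'width': 9.379}
```

```bash
python3 -m pendant '[[0,0,0.02,0,0,0,-1],[0,0,0.04,0,0,0,-1],[0,0,0.07,0,0,0,-1],[0,0,0.105,0,0,0,-1],[0,0,0.14,0,0,0,-1],[0,0,0.14,0,0,0,-1],[0,0,0.14,0,0,0,-1]]'
python3 - <<'E'
from h import *
s=ctrl.read_state();print({k:np.round(s[k],3).tolist() for k in("clock","eef_pos","tool_rot","force","torque","width")})
c=ctrl.get_calibration("wrist");im=ctrl.get_image("wrist");np.save("w2.npy",c,allow_pickle=True)
cv2.imwrite("pics/w2_raw.png",im);cv2.imwrite("pics/w2.png",cv2.resize(im,(800,600),interpolation=cv2.INTER_CUBIC))
E
```

```text
clock: 3.45
eef_pos: [584.4, -361.0, 227.1]
tool_rot: [3.141, 0.001, 1.953]
force: [-0.4, 0.4, -1.4]
width: 9.2
{'clock': 3.45, 'eef_pos': [584.39, -360.998, 227.138], 'tool_rot': [3.141, 0.001, 1.953], 'force': [-0.368, 0.375, -1.408], 'torque': [-0.006, 0.036, 0.051], 'width': 9.248}
```

View pics/w2.png

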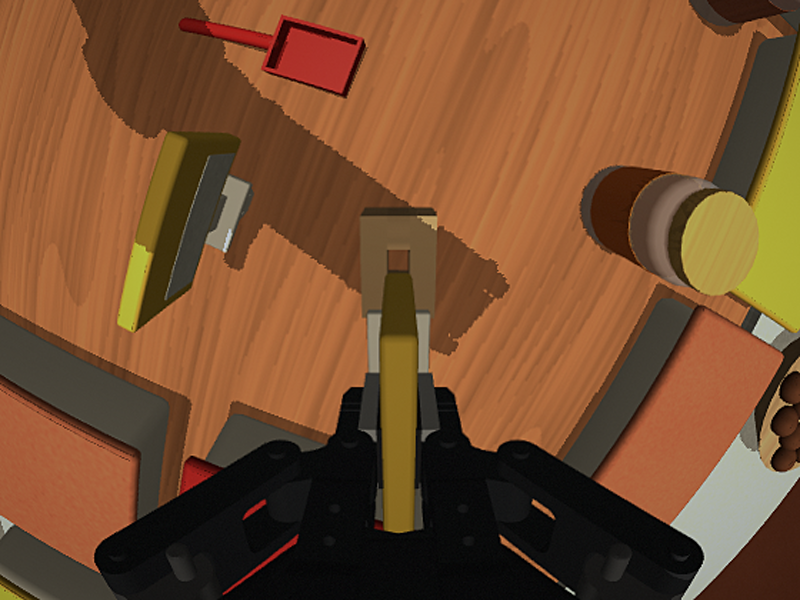

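The sign is out of the stand and held upright. The board's top edge runs from (400,336) to (398,532), and the collar's far edge is at (369,311)-(430,311). I'll work out where it sits in the grip.

```bash
python3 - <<'E'
from h import *
c=np.load("w2.npy",allow_pickle=True).item()
g=lambda x,y,z:atz(c,(x+.5)*.7-.5,(y+.5)*.7-.5,z,True)
ps=1.953;tcp=np.array([584.39,-361.0]);u=np.array([np.cos(ps),np.sin(ps)]);v=np.array([np.sin(ps),-np.cos(ps)])
for n,x,y,z in(("edge far",400,336,265),("edge near",398,532,265),("collar L",369,311,193),("collar R",430,311,193),("low far",400,278,205)):
  p=g(x,y,z)[:2]-tcp;print(n,p@u,p@v)
E
```

```text
edge far 40.00850704459013 0.2943747347349603
edge near -28.557663802697398 -0.31704529734482045
collar L 19.927243412609933 -11.936952346536494
collar R 19.88469036851481 12.707000409423047
low far 37.24790752434626 0.5396266537294939
```

```bash
python3 -m pendant '[[-0.003,0.03,0.005,0,0,0,-1],[-0.006,0.075,0.005,0,0,-0.01,-1],[-0.009,0.12,0.005,0,0,-0.02,-1],[-0.012,0.165,0.005,0,0,-0.03,-1],[-0.015,0.21,0.005,0,0,-0.04,-1],[-0.018,0.255,0.005,0,0,-0.048,-1],[-0.021,0.3,0.005,0,0,-0.048,-1],[-0.024,0.34,0.005,0,0,-0.048,-1]]';python3 -m pendant '[[-0.002,0.025,0,0,0,0,-1],[-0.003,0.04,0,0,0,0,-1],[-0.003,0.04,0,0,0,0,-1],[-0.003,0.04,0,0,0,0,-1],[-0.003,0.04,0,0,0,0,-1]]'
python3 - <<'E'
from h import *
s=ctrl.read_state();print({k:np.round(s[k],3).tolist() for k in("clock","eef_pos","tool_rot","force","torque","width")})
c=ctrl.get_calibration("wrist");im=ctrl.get_image("wrist");np.save("w3.npy",c,allow_pickle=True)
cv2.imwrite("pics/w3_raw.png",im);cv2.imwrite("pics/w3.png",cv2.resize(im,(800,600),interpolation=cv2.INTER_CUBIC))
E
```

```text
clock: 4.3
eef_pos: [558.6, -18.6, 229.8]
tool_rot: [-3.139, -0.002, 1.906]
force: [0.3, 0.0, -0.6]
width: 9.3
clock: 4.8
eef_pos: [557.2, 16.5, 230.8]
tool_rot: [-3.14, 0.001, 1.902]
force: [-0.2, -0.5, -1.3]
width: 9.7
{'clock': 4.8, 'eef_pos': [557.248, 16.499, 230.812], 'tool_rot': [-3.14, 0.001, 1.902], 'force': [-0.242, -0.547, -1.329], 'torque': [0.023, -0.027, 0.007], 'width': 9.7}
```

View pics/w3.png

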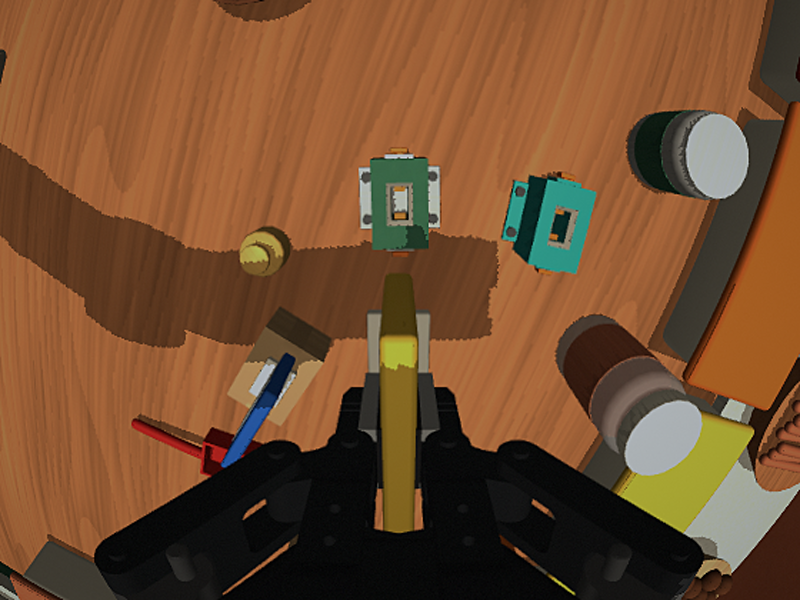

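The holder sits straight ahead at (400,203) with a clear view. I'll enlarge it to measure.

```bash
python3 - <<'E'
import cv2
im=cv2.imread("pics/w3_raw.png")[100:183,245:315]
cv2.imwrite("pics/w3c.png",cv2.resize(im,None,fx=7,fy=7,interpolation=cv2.INTER_CUBIC))
E
```

```text
(no output)
```

View pics/w3c.png

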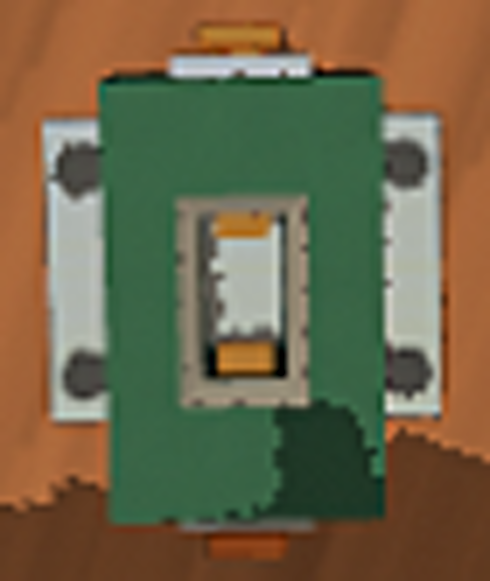

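Crop pixels: the flare's outer corners are (177,195), (309,195), (309,407) and (180,408). The block's top corners are (101,80), (384,76), (385,521) and (110,523).

```bash
python3 - <<'E'
from h import *
c=np.load("w3.npy",allow_pickle=True).item()
g=lambda x,y:atz(c,245+(x+.5)/7-.5,100+(y+.5)/7-.5,50,True)
tcp=np.array([557.25,16.5])
for P in(((177,195),(309,195),(309,407),(180,408)),((101,80),(384,76),(385,521),(110,523))):
  a=np.array([g(*p) for p in P]);print(a.mean(0).round(2))
  for i,j in((3,0),(2,1),(0,1),(3,2)):
    d=a[j]-a[i];print(np.linalg.norm(d).round(1),np.arctan2(d[1],d[0]).round(3))
  print("shift",a.mean(0)[:2]-tcp)
E
```

```text
[543.04  59.06  50.  ]
30.7 1.909
30.5 1.906
18.6 0.33
18.5 0.338
shift [-14.20672025  42.56287849]
[543.23  59.08  50.  ]
64.0 1.909
64.3 1.915
39.5 0.344
39.9 0.338
shift [-14.01603127  42.57548488]
```

```bash
python3 -m pendant '[[-0.005,0.015,0,0,0,0,-1],[-0.01,0.03,-0.02,0,0,0.006,-1],[-0.014,0.04,-0.05,0,0,0.006,-1],[-0.014,0.04,-0.08,0,0,0.006,-1],[-0.014,0.04,-0.08,0,0,0.006,-1],[-0.014,0.04,-0.08,0,0,0.006,-1],[-0.014,0.04,-0.08,0,0,0.006,-1]]'
python3 - <<'E'
from h import *
s=ctrl.read_state();print({k:np.round(s[k],3).tolist() for k in("clock","eef_pos","tool_rot","force","torque","width")})
E
```

```text
clock: 5.55
eef_pos: [544.4, 59.3, 152.8]
tool_rot: [3.139, 0.0, 1.91]
force: [0.7, 0.6, 0.3]
width: 9.6
{'clock': 5.55, 'eef_pos': [544.4, 59.252, 152.828], 'tool_rot': [3.139, 0.0, 1.91], 'force': [0.74, 0.599, 0.276], 'torque': [0.028, -0.009, 0.014], 'width': 9.576}
```

```bash
python3 -m pendant '[[-0.001,-0.0005,-0.008,0,0,0,-1],[-0.001,-0.0005,-0.016,0,0,0,-1],[-0.001,-0.0005,-0.016,0,0,0,-1],[-0.001,-0.0005,-0.016,0,0,0,-1],[-0.001,-0.0005,-0.016,0,0,0,-1]]'
python3 -m pendant '[[0,0,0,0,0,0,-1],[0,0,0,0,0,0,-1]]'
python3 - <<'E'
from h import *
for i in range(3):
  s=ctrl.read_state();print({k:np.round(s[k],3).tolist() for k in("clock","eef_pos","force")})
  c=ctrl.get_calibration("wrist");im=ctrl.get_image("wrist")
np.save("w4.npy",c,allow_pickle=True);cv2.imwrite("pics/w4_raw.png",im)
cv2.imwrite("pics/w4c.png",cv2.resize(im[150:300,180:380],None,fx=4,fy=4,interpolation=cv2.INTER_CUBIC))
E
```

```text
clock: 6.05
eef_pos: [542.4, 58.6, 135.4]
tool_rot: [3.141, -0.0, 1.911]
force: [0.6, 0.7, 0.4]
width: 9.4
clock: 6.25
eef_pos: [542.3, 58.6, 135.5]
tool_rot: [3.141, 0.0, 1.911]
force: [-0.2, -0.6, -1.2]
width: 9.3
{'clock': 6.25, 'eef_pos': [542.347, 58.629, 135.473], 'force': [-0.174, -0.58, -1.186]}
{'clock': 6.3, 'eef_pos': [542.332, 58.602, 135.46], 'force': [0.397, -0.084, 0.115]}
{'clock': 6.35, 'eef_pos': [542.297, 58.609, 135.415], 'force': [-0.014, -0.198, 0.243]}
```

View pics/w4c.png

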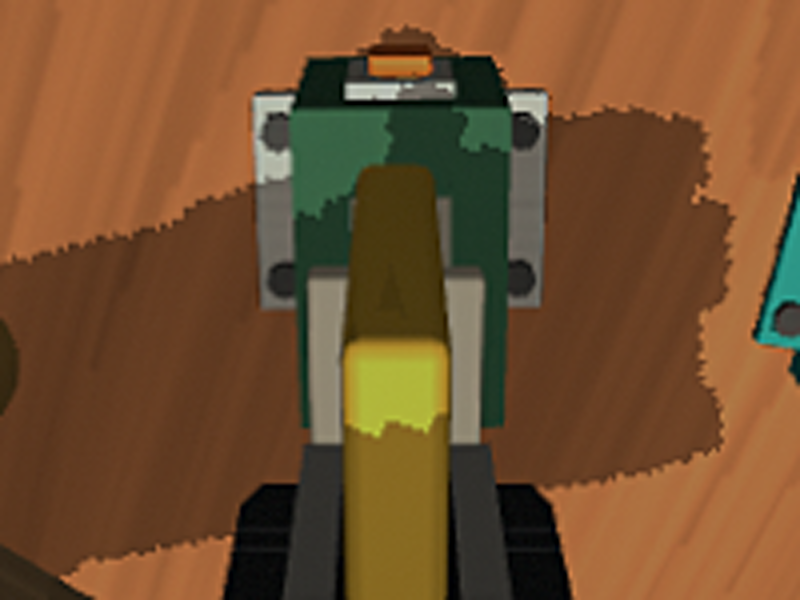

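The sign is over the slot. In the crop, the collar's far edge spans x 308-484 at y 268, the holder's top edge spans 292-510 at y 107, and the flare's far edge spans 352-450 at y 198.

```bash
python3 - <<'E'
from h import *
c=np.load("w4.npy",allow_pickle=True).item()
g=lambda x,y,z:atz(c,180+(x+.5)/4-.5,150+(y+.5)/4-.5,z,True)
ps=1.911;tcp=np.array([542.3,58.6]);u=np.array([np.cos(ps),np.sin(ps)]);v=np.array([np.sin(ps),-np.cos(ps)])
for n,x,y,z in(("collarL",308,268,101.4),("collarR",484,268,101.4),("blockL",292,107,50),("blockR",510,107,50),("flareL",352,198,50),("flareR",450,198,50),("board bot L",358,170,113.4),("board bot R",433,170,113.4)):
  p=g(x,y,z)[:2]-tcp;print(n,(p@u).round(2),(p@v).round(2))
E
```

```text
collarL 20.53 -12.84
collarR 20.49 12.52
blockL 32.49 -18.79
blockR 32.45 20.3
flareL 15.39 -8.21
flareR 15.36 9.7
board bot L 38.53 -5.11
board bot R 38.52 4.7
```

```bash
python3 -m pendant '[[0.0008,0.0006,-0.004,0,0,0,-1],[0.0008,0.0006,-0.008,0,0,0,-1],[0.0008,0.0006,-0.012,0,0,0,-1],[0.0008,0.0006,-0.016,0,0,0,-1],[0.0008,0.0006,-0.02,0,0,0,-1],[0.0008,0.0006,-0.02,0,0,0,-1],[0.0008,0.0006,-0.02,0,0,0,-1]]'
python3 -m pendant '[[0,0,0,0,0,0,-1],[0,0,0,0,0,0,-1]]'
```

```text
clock: 7.1
eef_pos: [543.0, 59.2, 115.2]
tool_rot: [-3.141, -0.0, 1.911]
force: [-1.1, -0.1, -0.1]
width: 9.0
clock: 7.3
eef_pos: [543.2, 59.2, 115.5]
tool_rot: [3.141, 0.0, 1.911]
force: [0.9, -1.6, -1.2]
width: 9.8
```

```bash
python3 -m pendant '[[0,0,-0.0015,0,0,0,-1],[0,0,-0.003,0,0,0,-1],[0,0,-0.0045,0,0,0,-1],[0,0,-0.006,0,0,0,-1],[0,0,-0.006,0,0,0,-1]]'
python3 -m pendant '[[0,0,-0.001,0,0,0,-1],[0,0,-0.002,0,0,0,-1],[0,0,-0.003,0,0,0,-1],[0,0,-0.003,0,0,0,-1]]'
python3 -m pendant '[[0,0,-0.001,0,0,0,-1],[0,0,-0.002,0,0,0,-1],[0,0,-0.003,0,0,0,-1],[0,0,-0.003,0,0,0,-1]]'
```

```text
clock: 7.8
eef_pos: [543.3, 59.3, 109.4]
tool_rot: [3.141, 0.0, 1.911]
force: [-0.2, 0.3, 1.6]
width: 9.6
clock: 8.2
eef_pos: [543.7, 59.4, 106.9]
tool_rot: [3.14, 0.0, 1.911]
force: [-0.1, 0.5, 4.6]
width: 9.4
clock: 8.6
eef_pos: [544.0, 59.5, 104.1]
tool_rot: [3.139, 0.0, 1.911]
force: [-0.6, -0.1, 5.9]
width: 9.2
```

```bash
python3 -m pendant '[[0,0,-0.001,0,0,0,-1],[0,0,-0.002,0,0,0,-1],[0,0,-0.003,0,0,0,-1],[0,0,-0.003,0,0,0,-1]]'
python3 -m pendant '[[0,0,-0.001,0,0,0,-1],[0,0,-0.002,0,0,0,-1],[0,0,-0.002,0,0,0,-1]]'
python3 -m pendant '[[0,0,-0.001,0,0,0,-1],[0,0,-0.002,0,0,0,-1],[0,0,-0.002,0,0,0,-1]]'
```

```text
clock: 9.0
eef_pos: [543.6, 59.4, 100.3]
tool_rot: [3.14, -0.0, 1.911]
force: [2.8, 0.7, 2.2]
width: 9.1
clock: 9.3
eef_pos: [543.1, 59.2, 98.1]
tool_rot: [3.141, -0.0, 1.911]
force: [2.2, 0.8, 1.7]
width: 9.4
clock: 9.6
eef_pos: [542.7, 59.1, 95.9]
tool_rot: [-3.141, -0.0, 1.911]
force: [1.7, -0.6, 0.6]
width: 9.1
```

```bash
python3 -m pendant '[[0.0003,0,-0.001,0,0,0,-1],[0.0003,0,-0.002,0,0,0,-1],[0.0003,0,-0.002,0,0,0,-1]]'
python3 -m pendant '[[0,0,-0.001,0,0,0,-1],[0,0,-0.002,0,0,0,-1],[0,0,-0.002,0,0,0,-1]]'
python3 -m pendant '[[0,0,-0.001,0,0,0,-1],[0,0,-0.002,0,0,0,-1],[0,0,-0.002,0,0,0,-1]]'
```

```text
clock: 9.9
eef_pos: [542.4, 58.8, 93.7]
tool_rot: [-3.139, -0.0, 1.911]
force: [0.0, -0.2, -0.7]
width: 8.7
clock: 10.2
eef_pos: [543.0, 59.0, 92.0]
tool_rot: [-3.141, -0.0, 1.911]
force: [0.3, 0.2, 0.1]
width: 9.6
clock: 10.5
eef_pos: [543.2, 59.1, 90.2]
tool_rot: [-3.141, -0.0, 1.911]
force: [-0.5, 0.4, -1.0]
width: 9.4
```

```bash
python3 -m pendant '[[0,0,-0.001,0,0,0,-1],[0,0,-0.0015,0,0,0,-1],[0,0,-0.0015,0,0,0,-1]]'
python3 -m pendant '[[0,0,-0.001,0,0,0,-1],[0,0,-0.0015,0,0,0,-1],[0,0,-0.0015,0,0,0,-1]]'
```

```text
clock: 10.8
eef_pos: [543.4, 59.2, 89.9]
tool_rot: [3.141, 0.001, 1.911]
force: [-2.4, 0.4, 8.7]
width: 9.4
clock: 11.1
eef_pos: [543.4, 59.3, 89.8]
tool_rot: [3.141, 0.001, 1.911]
force: [-6.2, 0.1, 22.3]
width: 9.2
```

The sign is home: force rises steeply at TCP z 89.9. I'll relieve the push and find the upward play gently.

```bash
python3 -m pendant '[[0,0,0.001,0,0,0,-1],[0,0,0.002,0,0,0,-1],[0,0,0.003,0,0,0,-1],[0,0,0.004,0,0,0,-1],[0,0,0.004,0,0,0,-1]]'
python3 -m pendant '[[0,0,0.0005,0,0,0,-1],[0,0,0.001,0,0,0,-1],[0,0,0.001,0,0,0,-1]]'
python3 -m pendant '[[0,0,0.0005,0,0,0,-1],[0,0,0.0005,0,0,0,-1]]'
```

```text
clock: 11.6
eef_pos: [543.4, 59.2, 91.2]
tool_rot: [-3.142, -0.0, 1.911]
force: [0.4, -0.5, -2.1]
width: 9.1
clock: 11.9
eef_pos: [543.3, 59.2, 92.3]
tool_rot: [-3.142, -0.0, 1.911]
force: [0.5, -0.9, -0.8]
width: 9.3
clock: 12.1
eef_pos: [543.4, 59.2, 92.9]
tool_rot: [3.141, -0.0, 1.911]
force: [-0.6, 0.6, -1.0]
width: 9.2
```

```bash
python3 -m pendant '[[0,0,0.0005,0,0,0,-1],[0,0,0.0005,0,0,0,-1]]'
python3 -m pendant '[[0,0,0.0005,0,0,0,-1],[0,0,0.0005,0,0,0,-1]]'
```

```text
clock: 12.3
eef_pos: [543.4, 59.2, 93.4]
tool_rot: [3.141, -0.0, 1.911]
force: [-0.2, 0.3, -1.2]
width: 9.0
clock: 12.5
eef_pos: [543.4, 59.1, 93.9]
tool_rot: [3.141, -0.0, 1.911]
force: [-1.0, 0.3, -1.1]
width: 9.5
```

```bash
python3 -m pendant '[[0,0,0.0005,0,0,0,-1],[0,0,0.0005,0,0,0,-1]]'
python3 -m pendant '[[0,0,0.0005,0,0,0,-1],[0,0,0.0005,0,0,0,-1]]'
```

```text
clock: 12.7
eef_pos: [543.4, 59.2, 94.4]
tool_rot: [3.141, -0.0, 1.911]
force: [-0.4, -0.2, -1.5]
width: 9.5
clock: 12.9
eef_pos: [543.3, 59.2, 94.7]
tool_rot: [-3.141, -0.0, 1.911]
force: [-0.1, 0.4, -1.2]
width: 9.2
```

```bash
python3 -m pendant '[[0,0,0.0005,0,0,0,-1],[0,0,0.0005,0,0,0,-1]]'
python3 -m pendant '[[0,0,0.0003,0,0,0,-1],[0,0,0.0003,0,0,0,-1]]'
```

```text
clock: 13.1
eef_pos: [543.1, 59.1, 94.8]
tool_rot: [-3.141, -0.0, 1.911]
force: [0.6, 0.9, -6.5]
width: 9.3
clock: 13.3
eef_pos: [543.1, 59.1, 95.0]
tool_rot: [-3.141, -0.0, 1.911]
force: [2.4, 0.1, -12.0]
width: 9.3
```

The catches hold at 94.8. Now I'll hold the steady pull.

```bash
python3 -m pendant '[[0,0,0.0001,0,0,0,-1],[0,0,0.0001,0,0,0,-1]]'; python3 -m pendant '[[0,0,0,0,0,0,-1]]'
```

```text
clock: 13.5
eef_pos: [543.0, 59.1, 95.1]
tool_rot: [-3.141, -0.0, 1.911]
force: [2.7, -0.0, -16.5]
width: 9.2
clock: 13.6
eef_pos: [543.0, 59.1, 95.1]
tool_rot: [-3.141, -0.0, 1.911]
force: [3.3, 1.1, -18.0]
width: 9.4
```

The force keeps creeping up because the controller is slow to settle, so I'll back off now.

```bash
python3 -m pendant '[[0,0,-0.0006,0,0,0,-1]]'; python3 -m pendant '[[0,0,0,0,0,0,-1]]'
```

```text
clock: 13.7
eef_pos: [543.1, 59.1, 94.9]
tool_rot: [-3.141, -0.0, 1.911]
force: [1.4, 0.2, -10.9]
width: 9.6
clock: 13.8
eef_pos: [543.1, 59.1, 95.0]
tool_rot: [-3.141, -0.0, 1.911]
force: [0.9, 0.9, -15.5]
width: 9.5
```

```bash
python3 -m pendant '[[0,0,-0.0002,0,0,0,-1]]'; python3 -m pendant '[[0,0,0,0,0,0,-1]]'; python3 -m pendant '[[0,0,0,0,0,0,-1]]'
```

```text
clock: 13.9
eef_pos: [543.1, 59.1, 95.0]
tool_rot: [-3.141, 0.0, 1.911]
force: [0.9, 0.5, -12.0]
width: 9.0
clock: 14.0
eef_pos: [543.1, 59.1, 95.0]
tool_rot: [-3.141, 0.0, 1.911]
force: [0.8, 0.4, -12.5]
width: 9.3
clock: 14.1
eef_pos: [543.1, 59.1, 95.0]
tool_rot: [-3.141, 0.0, 1.911]
force: [1.2, 1.2, -12.7]
width: 9.3
```

```bash
for i in 1 2; do python3 -m pendant '[[0,0,0,0,0,0,-1],[0,0,0,0,0,0,-1]]'; done;  python3 -m pendant '[[0,0,0,0,0,0,-1]]'
```

```text
clock: 14.3
eef_pos: [543.1, 59.1, 95.0]
tool_rot: [-3.141, 0.0, 1.911]
force: [0.1, -0.1, -12.5]
width: 9.3
clock: 14.5
eef_pos: [543.2, 59.1, 95.0]
tool_rot: [-3.141, 0.0, 1.911]
force: [0.7, -0.5, -11.6]
width: 9.5
clock: 14.6
eef_pos: [543.2, 59.1, 94.9]
tool_rot: [-3.141, -0.0, 1.911]
force: [0.2, 0.6, -11.8]
width: 9.6
```

```bash
for i in 1 2 3; do python3 -m pendant '[[0,0,0.00003,0,0,0,-1],[0,0,0.00003,0,0,0,-1],[0,0,0.00003,0,0,0,-1]]'; done
```

```text
clock: 14.9
eef_pos: [543.2, 59.1, 95.0]
tool_rot: [-3.141, -0.0, 1.911]
force: [-0.0, 0.1, -11.3]
width: 9.2
clock: 15.2
eef_pos: [543.3, 59.1, 95.0]
tool_rot: [-3.141, -0.0, 1.911]
force: [-0.4, 0.4, -10.7]
width: 8.9
clock: 15.5
eef_pos: [543.2, 59.1, 95.0]
tool_rot: [-3.141, -0.0, 1.911]
force: [-0.3, 0.2, -11.2]
width: 9.4
```

To be safe about the sign's own weight of roughly 1 N, I'll hold a bit longer at about 13 N on the gauge.

```bash
python3 -m pendant '[[0,0,0.00012,0,0,0,-1],[0,0,0.00012,0,0,0,-1]]'; python3 -m pendant '[[0,0,0.00003,0,0,0,-1],[0,0,0.00003,0,0,0,-1]]'; python3 -m pendant '[[0,0,0,0,0,0,-1],[0,0,0,0,0,0,-1]]'
```

```text
clock: 15.7
eef_pos: [543.2, 59.1, 95.0]
tool_rot: [-3.141, -0.0, 1.911]
force: [-0.2, 0.3, -12.5]
width: 9.3
clock: 15.9
eef_pos: [543.2, 59.1, 95.0]
tool_rot: [-3.141, -0.0, 1.911]
force: [1.0, 0.2, -13.9]
width: 9.3
clock: 16.1
eef_pos: [543.2, 59.1, 95.0]
tool_rot: [-3.141, -0.0, 1.911]
force: [1.0, 0.5, -14.1]
width: 8.9
```

```bash
python3 -m pendant '[[0,0,-0.00006,0,0,0,-1],[0,0,-0.00006,0,0,0,-1]]'; python3 -m pendant '[[0,0,0,0,0,0,-1],[0,0,0,0,0,0,-1]]'; python3 -m pendant '[[0,0,0,0,0,0,-1],[0,0,0,0,0,0,-1],[0,0,0,0,0,0,-1]]'; python3 -m pendant '[[0,0,0,0,0,0,-1],[0,0,0,0,0,0,-1],[0,0,0,0,0,0,-1]]'
```

```text
clock: 16.3
eef_pos: [543.2, 59.1, 95.0]
tool_rot: [-3.141, -0.0, 1.911]
force: [-0.3, 0.6, -14.1]
width: 9.4
clock: 16.5
eef_pos: [543.2, 59.1, 95.0]
tool_rot: [-3.141, -0.0, 1.911]
force: [0.3, 0.8, -14.8]
width: 9.4
clock: 16.8
eef_pos: [543.2, 59.2, 95.0]
tool_rot: [-3.141, -0.0, 1.911]
force: [0.9, 0.3, -15.5]
width: 9.5
clock: 17.1
eef_pos: [543.3, 59.2, 95.1]
tool_rot: [-3.141, -0.0, 1.911]
force: [0.4, 0.3, -15.0]
width: 9.0
```

The pull held at 11-15.5 N for well over a second and the sign stayed caught. I'll set it back down home and release.

```bash
python3 -m pendant '[[0,0,-0.001,0,0,0,-1],[0,0,-0.002,0,0,0,-1],[0,0,-0.003,0,0,0,-1],[0,0,-0.004,0,0,0,-1],[0,0,-0.005,0,0,0,-1],[0,0,-0.0055,0,0,0,-1],[0,0,-0.0055,0,0,0,-1]]'
```

```text
clock: 17.8
eef_pos: [544.1, 59.4, 90.0]
tool_rot: [3.14, 0.0, 1.911]
force: [-0.5, 0.5, 1.8]
width: 9.4
```

```bash
python3 -m pendant '[[0,0,0,0,0,0,0],[0,0,0,0,0,0,0],[0,0,0,0,0,0,0],[0,0,0,0,0,0,0],[0,0,0,0,0,0,0]]'
```

```text
clock: 18.3
eef_pos: [543.3, 59.2, 89.6]
tool_rot: [3.142, -0.0, 1.911]
force: [-0.2, 1.0, -0.0]
width: 42.6
```

```bash
python3 -m pendant '[[0,0,0.02,0,0,0,0],[0,0,0.05,0,0,0,0],[0,0,0.09,0,0,0,0],[0,0,0.13,0,0,0,0],[0.01,-0.03,0.14,0,0,0,0],[0.02,-0.06,0.14,0,0,0,0],[0.02,-0.06,0.14,0,0,0,0],[0.02,-0.06,0.14,0,0,0,0]]'
python3 - <<'E'
from h import *
c=ctrl.get_calibration("wrist");a=ctrl.get_image("wrist");b=ctrl.get_image("scene");np.save("w5.npy",c,allow_pickle=True)
cv2.imwrite("pics/w5_raw.png",a)
f=lambda i:cv2.resize(i,(400,300),interpolation=cv2.INTER_AREA)
k=lambda i:cv2.resize(i,(400,300),interpolation=cv2.INTER_CUBIC)
cv2.imwrite("pics/end.png",np.vstack([np.hstack([f(a),f(b)]),np.hstack([k(a[70:205,190:370]),k(b[190:280,250:370])])]))
E
```

```text
clock: 19.1
eef_pos: [563.1, -1.6, 229.4]
tool_rot: [-3.141, -0.0, 1.909]
force: [-0.7, 0.1, 0.2]
width: 42.7
```

View pics/end.png

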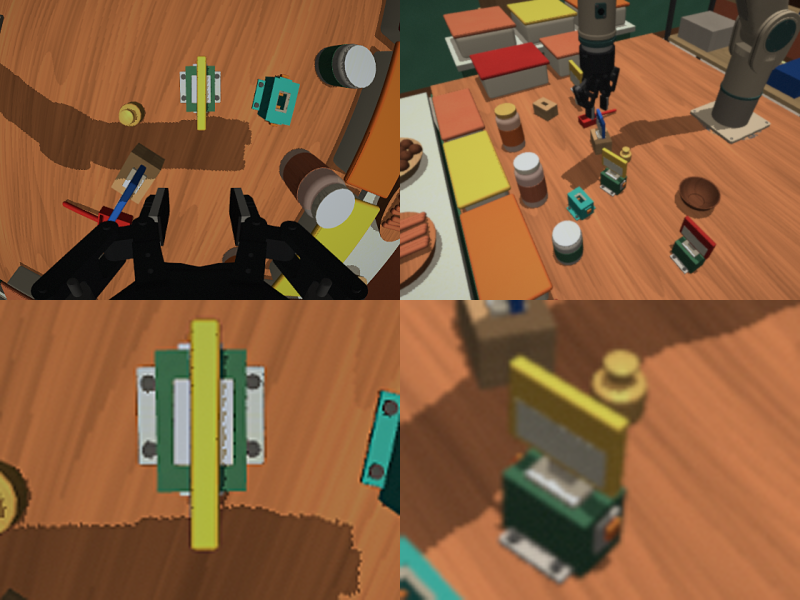

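The sign stands upright in the green holder with its collar on the top face, shown in the crops at (205,430) and (565,450). The other objects look unmoved and the robot is clear, so I'm handing in.

```bash
python3 -c "
from cell import ctrl
print(ctrl.finish_job())"
```

```text
the job is handed in; nothing more can be done
None
```

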